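# Spray a turned knob in the spray carton and shut it in

## Task

Stand the ball-topped wooden knob upright in the middle of the turntable inside the open spray carton, with the flap still open. Then give it a burst: press the nozzle of the uncapped spray can fully down and let it spring back up. Last, swing the carton's flap fully shut, so that its tab is tucked behind the front rim, and leave everything else on the bench where it stands.

Things in the scene. Friction and masses are not known exactly. Their poses are not given: they have to be found in the camera images.
- ball_knob: the piece to spray: turned light-wood knob, 70 mm tall, 90 g; round foot 46 mm wide and 10 mm high, neck 18 mm thick from 20 to 30 mm up, round ball head 36 mm wide, whose sides are straight from 44 to 56 mm up (the place to grip). Origin: centre of its underside, z up its axis
- spire_knob: bystander of the same wood and foot (46 mm), with a pointed cone head, 85 mm tall, 36 mm wide at the cone's base. Origin: centre of underside
- spool_knob: bystander of the same wood and foot (46 mm), with a flat disc head 44 mm wide, 48 mm tall. Origin: centre of underside
- carton: fixed open-topped cardboard spray carton, 200 x 200 mm outside and 150 mm high, walls 5 mm. Origin: centre of its underside; own -x is the front (its rim takes the flap's tab), own +x the back with the hinge. The own -y side, which faces the two spray cans, is cut down to 70 mm high over a width of 150 mm
- turntable (a point): centre of the top of the round plywood turntable in the carton, 90 mm across, its top 45 mm above the bench; fixed
- flap_hinge (a point): middle of the flap's hinge line, along the top of the carton's back wall, 152.5 mm above the bench. The hinge line runs along the carton's own y. The point turns with the flap: its -x points along the flap to the free edge, its z out of the flap's outer (upper when shut) face
- flap_edge (a point): middle of the flap's free edge, 200 mm from the hinge; the flap is a cardboard panel 200 x 200 mm, 5 mm thick, with a tab 120 mm wide and 20 mm deep on its inner face near this edge
- flap (a joint): flap angle in rad: 0 shut flat on the rim with the tab behind the front rim, about 1.57 standing upright, 1.9 at most. A stiff crease: it stays at whatever angle it is left, and takes about 0.6 N at its edge to move
- spray_can: fixed small spray can without overcap, aluminium, 42 mm across, on a steel foot 62 mm across with a clamp; a white nozzle on a stem stands on its shoulder. Origin: centre of underside of the foot
- nozzle_top (a point): centre of the top of the spray can's nozzle, a white round cap 20 mm across and 18 mm high; its top is 135 mm above the bench when up; moves with the nozzle
- nozzle (a joint): nozzle travel in m: 0 up, 0.006 fully down; spring of about 2.5 N at the start and 7 N fully down, pushes it back up
- capped_can: fixed bystander: same can beside it but with a white overcap on, 43 mm across, 140 mm high. Origin: centre of underside
- paint_jar: loose closed glass jar, 52 mm across, 70 mm high. Origin: centre of underside
- brush_tin: loose open steel tin, 64 mm across and 110 mm high, with brushes that stand up to 235 mm high and lean out to 40 mm from its axis. Origin: centre of underside
- tape_roll: loose roll of tape lying flat, 90 mm across, 25 mm high. Origin: centre of underside
- sanding_block: loose cork block 70 x 40 x 28 mm. Origin: centre of underside
- paint_tin: loose closed paint tin, 74 mm across, 90 mm high. Origin: centre of underside
- glue_bottle: loose closed bottle, 56 mm across, 150 mm high. Origin: centre of underside
Mind the look-alikes: they are no part of the job. What is shaped like the ball_knob but purple is not meant.

How it is judged:
On the way, in this order (a step that is already met when the one before it is completed fails the run):
1. the ball-topped knob stands upright and released on the turntable, within 20 mm of its middle, the flap still open (over 1 rad) (horizontal distance between ball_knob and turntable below 0.02 m and z of ball_knob in the frame of turntable between -0.005 and 0.005 m and angle between ball_knob's own z axis and vertical below 0.12 rad and contact force between the fingers and ball_knob below 0.1 N and value of joint flap above 1 rad), for 0.2 s.
2. with the knob there and the flap still open, the nozzle is pressed at least 4.5 of its 6 mm (horizontal distance between ball_knob and turntable below 0.02 m and z of ball_knob in the frame of turntable between -0.005 and 0.005 m and angle between ball_knob's own z axis and vertical below 0.12 rad and value of joint flap above 1 rad and value of joint nozzle above 0.0045 m), for 0.1 s.
3. the nozzle is let go and springs back up (within 1.5 mm), the flap still open (horizontal distance between ball_knob and turntable below 0.02 m and z of ball_knob in the frame of turntable between -0.005 and 0.005 m and angle between ball_knob's own z axis and vertical below 0.12 rad and value of joint flap above 1 rad and value of joint nozzle below 0.0015 m), for 0.1 s.
At the end, for the whole second after the job is handed in: The knob stands upright (within 7 degrees), at rest, released, within 20 mm of the turntable's middle; the flap is shut to within 0.05 rad; the nozzle is up (within 1.5 mm) (horizontal distance between ball_knob and turntable below 0.02 m and z of ball_knob in the frame of turntable between -0.005 and 0.005 m and angle between ball_knob's own z axis and vertical below 0.12 rad and contact force between the fingers and ball_knob below 0.1 N and value of joint flap below 0.05 rad and value of joint nozzle below 0.0015 m and linear speed of ball_knob below 0.02 m/s); the robot touches nothing.
It fails at once if a bystander (spire knob, spool knob) is moved more than 25 mm or tipped over 0.4 rad (distance of any of spire_knob, spool_knob from where it was at the start of the episode above 0.025 m or angle between any of spire_knob, spool_knob's own z axis and vertical above 0.4 rad).
It fails at once if a bystander (paint jar, brush tin) is moved more than 25 mm or tipped over 0.4 rad (distance of any of paint_jar, brush_tin from where it was at the start of the episode above 0.025 m or angle between any of paint_jar, brush_tin's own z axis and vertical above 0.4 rad).
It fails at once if a bystander (tape roll, sanding block) is moved more than 25 mm or tipped over 0.4 rad (distance of any of tape_roll, sanding_block from where it was at the start of the episode above 0.025 m or angle between any of tape_roll, sanding_block's own z axis and vertical above 0.4 rad).
It fails at once if a bystander (paint tin, glue bottle) is moved more than 25 mm or tipped over 0.4 rad (distance of any of paint_tin, glue_bottle from where it was at the start of the episode above 0.025 m or angle between any of paint_tin, glue_bottle's own z axis and vertical above 0.4 rad).
It also fails if it takes over 67 s, if anything falls off the work surface, if the arm or the gripper's body presses on something with over 40 N, if the wrist force passes 120 N, or if a joint passes its speed limit or range.

## Robot

A 6-joint arm with a two-finger parallel gripper is mounted at the origin on the work surface. World frame = base frame: x ahead of the robot, y to its left, z up, the work surface at z = 0. Lengths are in m, angles in rad, forces in N, time in s.
With the tool pointing down it reaches from about 0.375 to 0.975 m from the base axis. Payload 3.8 kg.
Tool frame: the origin (TCP) lies at the very end of the fingers, on their centre line; the grasp point (between the pads) lies 19 mm behind it; z points along the fingers, y is the line along which they close (so a half turn about z gives the same grasp; the last joint's range is limited). The gripper opens to 85 mm and grips with 20 to 120 N. Pads are 22 mm wide; open, the fingers measure 114 mm over their backs; the gripper's body (76 mm by 85 mm) begins 54 mm behind the grasp point. The pads swing forward as they close: fully open they stand 13 mm farther back than shut.
Start: joints at [-1.16, 0.264, 1.604, -0, 1.274, -0.037], TCP at [0.292, -0.608, 0.231] pointing down, gripper open.
Joint ranges: [-2.63, 2.63], [-0.94, 2.18], [0.31, 2.57], [-1.31, 4.45], [0, 2.66], [-2.55, 2.55]. Speed limits (rad/s): [2.57, 2.57, 3.14, 3.14, 3.14, 3.14].

## Interface

Orientations are given as a rotation vector (axis times angle).
In Python, from workcell import bot, vision gives the robot as it stands. The module is installed in compiled form; this text tells all that it offers.
- The arm moves only by the tool play_rows, never from a script. Its argument "moves" is a list that holds one entry, the list of rows, each a list of 7 numbers: the turn, a rotation vector about the tool's x, y, z as a fraction of full scale, then the shift along the tool's x, y, z as a fraction of full scale, then the finger opening in mm, from 0 to 85.4. In form: [[[ax, ay, az, x, y, z, jaw], ...]]. A call has 1 to 5 rows; each row shifts and turns the commanded pose from where the row before left it, along the tool's axes as they then stand; what a row does not reach is not made up. Full scale, the value 1, is 0.1 m for a shift and 0.5 rad for a turn. A row lasts 1/12 s, in which the tool goes at most 41.7 mm and 7.16 degrees, less where a joint would pass 70% of its speed; a pose out of reach is approached as far as the arm can. A call with a number of a shift or a turn outside -1 to 1 is refused whole. A call with a gripper value outside its range is refused whole. The fingers move at their own pace and stop on an object; "newtons" is the grip in N (left out, the last holds). Time passes only in rows, so rows that do not move let the fingers close. It gives the time, the measured TCP pose, the force, the opening and the grip force at its end, in the units of the state.
- bot.read_state(): the state, without advancing time (a new reading comes with each control period).
- vision.read_camera(name): name is "side" or "top" or "wrist"; returns a dict with "image" (480x640x3 uint8, red, green, blue), "depth" (480x640 float32, m along the optical axis (not along the pixel's ray), 0 where there is no reading), "K" (3x3 intrinsics, pixels), "dist" ([k1, k2, p1, p2, k3] as OpenCV has them; the pictures are not rectified), "R" (3x3) and "t" (3): a world point X has camera coordinates R X + t. Camera axes: x right, y down, z forward; pixel columns grow to the right and rows downward; lengths in m; the calibration is good to about 2 mm. A picture is of the moment at which its call begins.
- bot.finish_job(): hands the job in; it is judged then, once.
The state is a dict: "time": time; "q": joint angles; "joint_vel": joint speeds; "joint_torque": joint torques, N m; "tool_pos": TCP position; "tcp_rot": TCP orientation; "wrist_force": force on the tool from outside, world axes, zero at the start; "torque": the same for the moment, N m; "width": opening from 0.0 (shut) to 1.0 (fully open); "grip_force": force on a finger pad.
Only numpy, scipy, OpenCV 4.12 (cv2) and the standard library are available. Lean on these libraries where they do the work, as an engineer would, in place of code of your own. Each camera call takes 0.05 s, during which the arm holds its last target. There are 200 camera calls.

## Working session

There is one attempt and no reset: what is moved stays moved. The work goes in short steps, Python scripts to look and compute and a tool call to move; the robot and the scene stay as the last step left them, time stands still between calls to the robot, and variables do not carry over. Pictures are saved under pics/ and viewed, at most 10 in all, crops included, and the job is handed in when it is done.

Besides the shell and the picture viewer there is one more tool, called by a JSON object that holds its "fn" and its "kwargs". play_rows: Moves the arm, as the interface text tells. Its arguments: {"type":"object","properties":{"moves":{"type":"array","items":{"type":"array","items":{"type":"array","items":{"type":"number"}}}},"newtons":{"type":"number"}},"required":["moves"]}

```bash
mkdir -p pics; ls; cat > h.py <<'E'
import numpy as np, cv2
from scipy.spatial.transform import Rotation as Ro
from workcell import bot, vision
def cloud(c):
    d=c["depth"]; h,w=d.shape
    u,v=np.meshgrid(np.arange(w),np.arange(h))
    p=cv2.undistortPoints(np.stack([u,v],-1).reshape(-1,1,2).astype(np.float64),c["K"],np.array(c["dist"],float)).reshape(h,w,2)
    P=np.dstack([p*d[...,None],d])
    W=(P-np.array(c["t"]))@np.array(c["R"])
    W[d==0]=np.nan
    return W
E
python3 - <<'E'
from h import *
for n in("top","side"):
    c=vision.read_camera(n); cv2.imwrite(f"pics/{n}0.png",c["image"][...,::-1]); np.savez(n,im=c["image"],W=cloud(c))
s=bot.read_state(); print({k:np.round(v,3) for k,v in s.items()})
E
```

```text
pics
{'time': np.float64(0.1), 'q': array([-1.16 ,  0.265,  1.605,  0.   ,  1.274, -0.037]), 'joint_vel': array([-0.   , -0.001, -0.002, -0.   , -0.001, -0.001]), 'joint_torque': array([ 0.0000e+00, -5.1671e+01, -3.6859e+01, -0.0000e+00,  6.0000e-03,
        0.0000e+00]), 'tool_pos': array([ 0.292, -0.608,  0.23 ]), 'tcp_rot': array([-3.061e+00, -6.970e-01,  1.000e-03]), 'wrist_force': array([-0.633, -0.414, -0.017]), 'torque': array([ 0.038, -0.02 ,  0.041]), 'grip_force': np.float64(0.0), 'width': np.float64(1.001)}
```

View pics/top0.png

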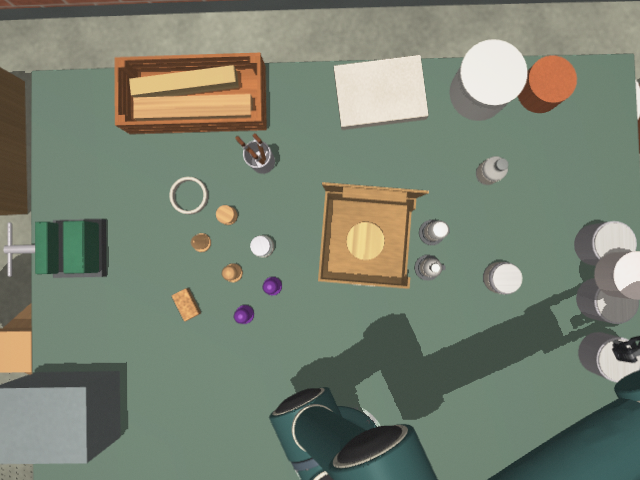

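View pics/side0.png

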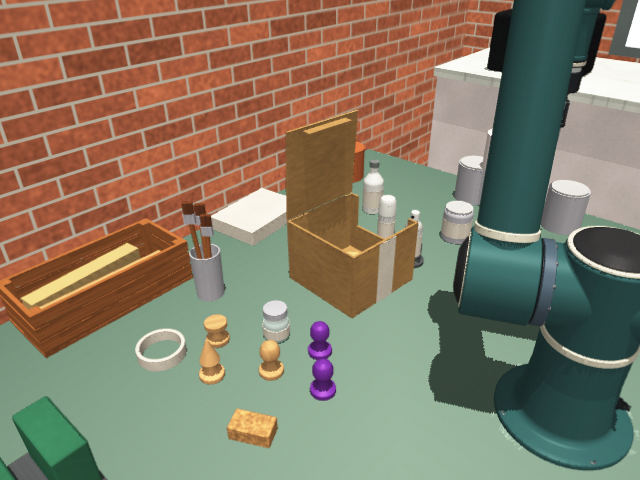

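The top view shows the three wooden knobs at (227,214), (201,242) and (232,272). The carton is near (366,240) with its flap upright at the back edge (375,190). The uncapped can is at (430,268), the capped one at (435,231). The side view puts the ball knob at (270,358), which is probably the one at (232,272) in the top view.

```bash
python3 - <<'E'
from h import *
T=np.load("top.npz");S=np.load("side.npz")
A=np.vstack([T["W"].reshape(-1,3),S["W"].reshape(-1,3)])
np.set_printoptions(precision=4,suppress=True)
for n,(u,v) in dict(k1=(227,214),k2=(201,242),k3=(232,272),jar=(262,245),can=(430,268),noz=(434,268),cap=(438,229),tt=(366,240),p1=(272,286),p2=(243,314),brush=(257,155),tape=(175,195),block=(186,304),ptin=(504,277),glue=(499,164),flapL=(325,184),flapR=(426,192),c1=(320,283),c2=(409,287),c3=(413,194)).items():
    print(n,np.nanmedian(T["W"][v-1:v+2,u-1:u+2].reshape(-1,3),0))
for n,(u,v) in dict(ball=(269,347),ballfoot=(270,370),spire=(210,350),spool=(215,323),noz=(415,214),flaptop=(320,120)).items():
    print("S",n,S["W"][v,u])
# fine fits using top cloud
W=T["W"];
def reg(u0,u1,v0,v1,z0,z1):
    P=W[v0:v1,u0:u1].reshape(-1,3); P=P[(P[:,2]>z0)&(P[:,2]<z1)]
    print((u0,v0),len(P),P.min(0),P.max(0),(P.min(0)+P.max(0))/2,P.mean(0))
reg(350,385,222,262,.04,.05) 
reg(220,246,258,285,.055,.08)
reg(220,246,258,285,.03,.08)
reg(425,445,258,280,.12,.14)
reg(425,450,218,242,.13,.15)
reg(315,415,200,292,.145,.156)
reg(315,435,178,200,.2,.4)
E
```

```text
k1 [0.5721 0.2522 0.0491]
k2 [0.5071 0.3131 0.0569]
k3 [0.4351 0.2384 0.0701]
jar [0.4961 0.167  0.068 ]
can [ 0.4343 -0.2124  0.1314]
noz [ 0.4341 -0.2194  0.1349]
cap [ 0.5196 -0.2303  0.141 ]
tt [ 0.5027 -0.0751  0.0448]
p1 [0.4006 0.146  0.0686]
p2 [0.3372 0.214  0.0695]
brush [0.6854 0.1601 0.1804]
tape [0.6259 0.3875 0.0026]
block [0.361  0.3577 0.0309]
ptin [ 0.4093 -0.3845  0.0904]
glue [ 0.658  -0.3666  0.1525]
flapL [0.5986 0.0104 0.3499]
flapR [ 0.5785 -0.1781  0.352 ]
c1 [0.4029 0.0372 0.0004]
c2 [ 0.3909 -0.1757  0.0083]
c3 [ 0.5841 -0.1627  0.2702]
S ball [0.4248 0.2534 0.068 ]
S ballfoot [0.4222 0.2578 0.0175]
S spire [0.4979 0.3242 0.0672]
S spool [0.5662 0.2606 0.0478]
S noz [ 0.4294 -0.2164  0.1329]
S flaptop [ 1.4092 -1.0131 -0.0614]
(350, 222) 959 [ 0.458  -0.1172  0.04  ] [ 0.5457 -0.0368  0.05  ] [ 0.5018 -0.077   0.045 ] [ 0.5018 -0.0744  0.0455]
(220, 258) 179 [0.4186 0.2302 0.0552] [0.4516 0.2643 0.08  ] [0.4351 0.2473 0.0676] [0.4346 0.247  0.0662]
(220, 258) 189 [0.4186 0.2302 0.0475] [0.4516 0.2643 0.08  ] [0.4351 0.2473 0.0637] [0.4346 0.2464 0.0654]
(425, 258) 71 [ 0.4274 -0.2319  0.1206] [ 0.4451 -0.2112  0.1399] [ 0.4363 -0.2216  0.1302] [ 0.4361 -0.2212  0.1349]
(425, 218) 257 [ 0.5019 -0.2539  0.1301] [ 0.5401 -0.2157  0.1456] [ 0.521  -0.2348  0.1378] [ 0.5202 -0.2342  0.1376]
(315, 200) 420 [ 0.3944 -0.1788  0.1451] [0.5886 0.0359 0.1559] [ 0.4915 -0.0714  0.1505] [ 0.4521 -0.0342  0.1505]
(315, 178) 1121 [ 0.5667 -0.1816  0.2002] [0.6067 0.016  0.3576] [ 0.5867 -0.0828  0.2789] [ 0.5839 -0.0799  0.3376]
```

```bash
cat >> h.py <<'E'
def plan(pts,step=.4,start=None):
    s=bot.read_state(); p=np.array(s["tool_pos"] if start is None else start); R=Ro.from_rotvec(s["tcp_rot"]).as_matrix()
    for q in pts:
        d=R.T@(np.array(q)-p)/.1; n=int(np.ceil(np.linalg.norm(d)/step)); print(q,n,"rows of",np.round(d/n,4).tolist()); p=np.array(q)
def st():
    s=bot.read_state(); print({k:np.round(s[k],4).tolist() for k in("time","tool_pos","tcp_rot","wrist_force","width","grip_force","q")})
E
python3 - <<'E'
from h import *
np.set_printoptions(precision=4,suppress=True)
T=np.load("top.npz");W=T["W"]
def pts(u0,u1,v0,v1,z0,z1):
    P=W[v0:v1,u0:u1].reshape(-1,3); return P[(P[:,2]>z0)&(P[:,2]<z1)]
P=pts(338,394,208,272,.0425,.06)
print("tt",cv2.minEnclosingCircle((P[:,:2]*1000).astype(np.float32)),np.median(P,0))
P=pts(310,420,185,295,.146,.154); print("rim",cv2.minAreaRect((P[:,:2]*1000).astype(np.float32)))
P=pts(220,246,258,285,.045,.08); print("ball",cv2.minEnclosingCircle((P[:,:2]*1000).astype(np.float32)))
P=pts(425,445,258,280,.131,.14); print("noz",cv2.minEnclosingCircle((P[:,:2]*1000).astype(np.float32)),len(P))
S=np.load("side.npz")["W"].reshape(-1,3)
Q=S[(np.hypot(S[:,0]-.435,S[:,1]-.247)<.035)&(S[:,2]>.044)&(S[:,2]<.056)]
def fit(Q,r):
    from scipy.optimize import least_squares as ls
    return ls(lambda c:np.hypot(Q[:,0]-c[0],Q[:,1]-c[1])-r,Q[:,:2].mean(0)+[.01,-.005],loss="soft_l1",f_scale=.002).x
print("ball side fit",fit(Q,.018),len(Q))
Q=S[(np.hypot(S[:,0]-.436,S[:,1]+.221)<.02)&(S[:,2]>.12)&(S[:,2]<.133)]
print("noz side fit",fit(Q,.01),len(Q))
P=pts(315,435,178,200,.3,.4); print("flap PCA",P.mean(0),np.linalg.svd(P-P.mean(0),full_matrices=False)[2])
plan([[.45,-.1,.25],[.435,.247,.2],[.435,.247,.031]])
st()
E
```

```text
tt ((502.427978515625, -72.67168426513672), 44.677547454833984) [ 0.5024 -0.0722  0.0464]
rim ((500.92303466796875, -72.76174926757812), (200.15298461914062, 198.80149841308594), 83.95537567138672)
ball ((434.03302001953125, 248.0190887451172), 18.051376342773438)
noz ((436.24371337890625, -221.23570251464844), 10.369656562805176) 65
ball side fit [0.4321 0.2477] 103
noz side fit [ 0.4337 -0.2224] 52
flap PCA [ 0.5828 -0.0807  0.3462] [[-0.0983 -0.9952 -0.0006]
 [ 0.5062 -0.0506  0.8609]
 [-0.8568  0.0843  0.5088]]
[0.45, -0.1, 0.25] 14 rows of [0.2588, -0.2782, -0.0136]
[0.435, 0.247, 0.2] 9 rows of [0.1519, -0.3546, 0.0563]
[0.435, 0.247, 0.031] 5 rows of [-0.0, 0.0007, 0.338]
{'time': 0.1, 'tool_pos': [0.292, -0.6079, 0.2301], 'tcp_rot': [-3.0612, -0.697, 0.0006], 'wrist_force': [-0.6329, -0.414, -0.0174], 'width': 1.0006, 'grip_force': 0.0, 'q': [-1.1599, 0.2647, 1.6052, 0.0, 1.2737, -0.0369]}
```

{"fn": "play_rows", "kwargs": {"moves": [[[0, 0, 0, 0.26, -0.28, -0.01, 85], [0, 0, 0, 0.26, -0.28, -0.01, 85], [0, 0, 0, 0.26, -0.28, -0.01, 85], [0, 0, 0, 0.26, -0.28, -0.01, 85], [0, 0, 0, 0.26, -0.28, -0.01, 85]]]}}

```text
time: 0.52
tool_pos: [0.3487, -0.424, 0.2355]
tcp_rot: [-3.062, -0.696, 0.001]
wrist_force: [0.3, -0.6, 0.1]
width: 0.996
grip_force: 0.0
```

{"fn": "play_rows", "kwargs": {"moves": [[[0, 0, 0, 0.26, -0.28, -0.01, 85], [0, 0, 0, 0.26, -0.28, -0.01, 85], [0, 0, 0, 0.26, -0.28, -0.01, 85], [0, 0, 0, 0.26, -0.28, -0.01, 85], [0, 0, 0, 0.26, -0.28, -0.01, 85]]]}}

```text
time: 0.93
tool_pos: [0.4052, -0.2415, 0.2409]
tcp_rot: [-3.063, -0.697, 0.0]
wrist_force: [1.3, -0.8, 1.2]
width: 0.994
grip_force: 0.0
```

{"fn": "play_rows", "kwargs": {"moves": [[[0, 0, 0, 0.26, -0.28, -0.01, 85], [0, 0, 0, 0.26, -0.28, -0.01, 85], [0, 0, 0, 0.26, -0.28, -0.01, 85], [0, 0, 0, 0.26, -0.28, -0.01, 85], [0, 0, 0, 0, 0, 0, 85]]]}}

```text
time: 1.35
tool_pos: [0.4517, -0.0916, 0.2452]
tcp_rot: [-3.058, -0.706, -0.002]
wrist_force: [0.2, -0.4, 0.8]
width: 0.996
grip_force: 0.0
```

{"fn": "play_rows", "kwargs": {"moves": [[[0, 0, 0, 0.145, -0.348, 0.05, 62], [0, 0, 0, 0.145, -0.348, 0.05, 62], [0, 0, 0, 0.145, -0.348, 0.05, 62], [0, 0, 0, 0.145, -0.348, 0.05, 62], [0, 0, 0, 0.145, -0.348, 0.05, 62]]]}}

```text
time: 1.77
tool_pos: [0.44, 0.0919, 0.2198]
tcp_rot: [3.063, 0.697, -0.0]
wrist_force: [1.1, -1.3, 0.4]
width: 0.726
grip_force: 0.0
```

{"fn": "play_rows", "kwargs": {"moves": [[[0, 0, 0, 0.145, -0.348, 0.05, 62], [0, 0, 0, 0.145, -0.348, 0.05, 62], [0, 0, 0, 0.145, -0.348, 0.05, 62], [0, 0, 0, 0.145, -0.348, 0.05, 62], [0, 0, 0, 0, 0, 0, 62]]]}}

```text
time: 2.18
tool_pos: [0.4314, 0.2462, 0.199]
tcp_rot: [-3.059, -0.704, 0.002]
wrist_force: [0.6, -0.7, -0.2]
width: 0.727
grip_force: 0.0
```

```bash
python3 - <<'E'
from h import *
c=vision.read_camera("wrist"); cv2.imwrite("pics/w1.png",c["image"][...,::-1])
W=cloud(c).reshape(-1,3)
Q=W[(np.hypot(W[:,0]-.4335,W[:,1]-.248)<.03)&(W[:,2]>.045)&(W[:,2]<.08)]
print(len(Q), Q.min(0),Q.max(0),cv2.minEnclosingCircle((Q[:,:2]*1000).astype(np.float32)))
st(); plan([[.4335,.248,.2],[.4335,.248,.031]])
E
```

```text
1967 [0.41433932 0.23025961 0.04559471] [0.45020491 0.26554591 0.07139655] ((432.3512878417969, 247.9123077392578), 18.020387649536133)
{'time': 2.2333, 'tool_pos': [0.4316, 0.2436, 0.1992], 'tcp_rot': [-3.0614, -0.7052, 0.0031], 'wrist_force': [0.4628, -0.9953, 0.0963], 'width': 0.7227, 'grip_force': 0.0, 'q': [0.4632, -0.0541, 2.0141, 0.0005, 1.1835, 1.5811]}
[0.4335, 0.248, 0.2] 1 rows of [0.0362, -0.0312, -0.0082]
[0.4335, 0.248, 0.031] 5 rows of [0.0007, 0.0002, 0.338]
```

View pics/w1.png

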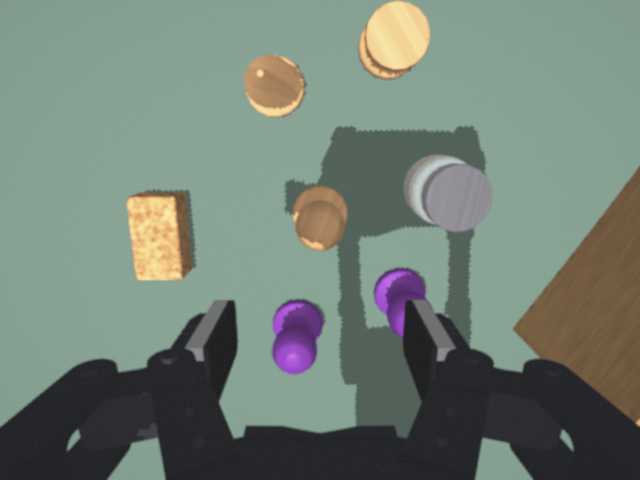

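The wrist view shows the ball knob at (320,215), well clear of the sanding block at (158,237) and the jar at (450,192). I'll descend now.

{"fn": "play_rows", "kwargs": {"moves": [[[0, 0, 0, 0.03, -0.034, 0, 62], [0, 0, 0, 0, 0, 0.34, 62], [0, 0, 0, 0, 0, 0.34, 62], [0, 0, 0, 0, 0, 0.34, 62], [0, 0, 0, 0, 0, 0.34, 62]]]}}

```text
time: 2.65
tool_pos: [0.4348, 0.2443, 0.0636]
tcp_rot: [-3.064, -0.694, -0.003]
wrist_force: [0.7, -0.3, 0.0]
width: 0.725
grip_force: 0.0
```

{"fn": "play_rows", "kwargs": {"moves": [[[0, 0, 0, 0, 0, 0.34, 62], [0, 0, 0, 0, 0, 0, 62], [0, 0, 0, 0, 0, 0, 62]]]}}

```text
time: 2.9
tool_pos: [0.4323, 0.2435, 0.0287]
tcp_rot: [3.062, 0.694, -0.008]
wrist_force: [-0.3, 0.0, 0.5]
width: 0.723
grip_force: 0.0
```

{"fn": "play_rows", "kwargs": {"moves": [[[0, 0, 0, 0, 0, 0, 30], [0, 0, 0, 0, 0, 0, 30], [0, 0, 0, 0, 0, 0, 30], [0, 0, 0, 0, 0, 0, 30], [0, 0, 0, 0, 0, 0, 30]]], "newtons": 40}}

```text
time: 3.32
tool_pos: [0.4364, 0.2468, 0.0332]
tcp_rot: [-3.062, -0.698, -0.009]
wrist_force: [0.7, -0.2, 7.2]
width: 0.4
grip_force: 39.9
```

{"fn": "play_rows", "kwargs": {"moves": [[[0, 0, 0, 0, 0, -0.1, 30], [0, 0, 0, 0, 0, -0.4, 30], [0, 0, 0, 0, 0, -0.4, 30], [0, 0, 0, 0, 0, -0.4, 30], [0, 0, 0, 0, 0, -0.4, 30]]]}}

```text
time: 3.73
tool_pos: [0.4333, 0.2455, 0.203]
tcp_rot: [-3.063, -0.698, -0.001]
wrist_force: [0.5, 0.3, -1.5]
width: 0.402
grip_force: 40.2
```

{"fn": "play_rows", "kwargs": {"moves": [[[0, 0, 0, 0, 0, -0.4, 30], [0, 0, 0, 0, 0, 0, 30], [0, 0, 0, 0, 0, 0, 30]]]}}

```text
time: 3.98
tool_pos: [0.4359, 0.2468, 0.2451]
tcp_rot: [-3.061, -0.697, -0.013]
wrist_force: [-0.2, -1.1, -1.6]
width: 0.402
grip_force: 40.2
```

```bash
python3 - <<'E'
from h import *
c=vision.read_camera("side"); W=cloud(c); im=c["image"]
cv2.imwrite("pics/s2.png",im[100:460,100:600,::-1])
p=[]
for i in range(5): vision.read_camera("top"); p.append(bot.read_state()["tool_pos"])
p=np.array(p);print(np.round(p,4)); st()
a=p.mean(0); plan([[.502,-.073,a[2]]],start=a)
E
```

```text
[[0.4332 0.2454 0.2402]
 [0.4326 0.2452 0.2389]
 [0.4325 0.245  0.2383]
 [0.4325 0.245  0.2381]
 [0.4327 0.2451 0.2382]]
{'time': 4.2833, 'tool_pos': [0.4327, 0.2451, 0.2382], 'tcp_rot': [3.0622, 0.6974, -0.006], 'wrist_force': [-0.6805, 1.3105, -0.1444], 'width': 0.3998, 'grip_force': 40.1864, 'q': [0.4653, -0.0782, 1.9633, -0.0, 1.2604, 1.5883]}
[0.502, -0.073, np.float64(0.23872498623421673)] 9 rows of [-0.0837, 0.352, 0.0004]
```

View pics/s2.png

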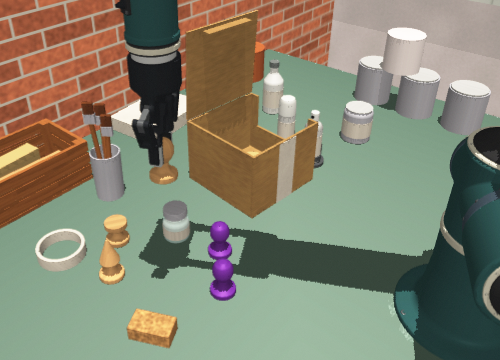

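```bash
python3 - <<'E'
from h import *
c=vision.read_camera("side"); W=cloud(c).reshape(-1,3)
Q=W[(np.hypot(W[:,0]-.433,W[:,1]-.247)<.035)&(W[:,2]>.15)&(W[:,2]<.3)]
print(np.round(np.sort(Q[:,2])[[0,5,20,50]],4)); F=Q[Q[:,2]<Q[:,2].min()+.012]; print(F.min(0),F.max(0))
st()
E
```

```text
[0.207  0.2079 0.2088 0.211 ]
[0.4040771  0.22336836 0.20702248] [0.44941783 0.26980192 0.21901251]
{'time': 4.3333, 'tool_pos': [0.4329, 0.2452, 0.2384], 'tcp_rot': [3.0623, 0.6974, -0.0055], 'wrist_force': [0.745, -0.5225, -0.8366], 'width': 0.4011, 'grip_force': 40.1866, 'q': [0.4653, -0.0782, 1.9629, 0.0, 1.2605, 1.5883]}
```

{"fn": "play_rows", "kwargs": {"moves": [[[0, 0, 0, -0.083, 0.352, 0, 30], [0, 0, 0, -0.083, 0.352, 0, 30], [0, 0, 0, -0.083, 0.352, 0, 30], [0, 0, 0, -0.083, 0.352, 0, 30], [0, 0, 0, -0.083, 0.352, 0, 30]]]}}

```text
time: 4.75
tool_pos: [0.4722, 0.0676, 0.2393]
tcp_rot: [-3.063, -0.699, 0.003]
wrist_force: [1.2, 0.9, -0.3]
width: 0.406
grip_force: 40.3
```

{"fn": "play_rows", "kwargs": {"moves": [[[0, 0, 0, -0.083, 0.352, 0, 30], [0, 0, 0, -0.083, 0.352, 0, 30], [0, 0, 0, -0.083, 0.352, 0, 30], [0, 0, 0, -0.083, 0.352, 0, 30], [0, 0, 0, 0, 0, 0, 30]]]}}

```text
time: 5.17
tool_pos: [0.5043, -0.0778, 0.2393]
tcp_rot: [3.062, 0.689, -0.002]
wrist_force: [0.7, -0.0, -0.6]
width: 0.401
grip_force: 40.3
```

{"fn": "play_rows", "kwargs": {"moves": [[[0, 0, 0, 0, 0, 0, 30], [0, 0, 0, 0, 0, 0, 30], [0, 0, 0, 0, 0, 0, 30], [0, 0, 0, 0, 0, 0, 30]]]}}

```text
time: 5.5
tool_pos: [0.5034, -0.071, 0.2399]
tcp_rot: [-3.062, -0.7, 0.001]
wrist_force: [0.2, -0.1, -0.9]
width: 0.403
grip_force: 40.4
```

{"fn": "play_rows", "kwargs": {"moves": [[[0, 0, 0, 0, 0, 0.38, 30], [0, 0, 0, 0, 0, 0.38, 30], [0, 0, 0, 0, 0, 0.38, 30], [0, 0, 0, 0, 0, 0.36, 30], [0, 0, 0, 0, 0, 0, 30]]]}}

```text
time: 5.92
tool_pos: [0.4969, -0.0697, 0.0828]
tcp_rot: [-3.057, -0.699, 0.021]
wrist_force: [-0.9, 0.1, -1.6]
width: 0.399
grip_force: 40.4
```

{"fn": "play_rows", "kwargs": {"moves": [[[0, 0, 0, 0, 0, 0.04, 30], [0, 0, 0, 0, 0, 0.03, 30], [0, 0, 0, 0, 0, 0, 30], [0, 0, 0, 0, 0, 0, 30], [0, 0, 0, 0, 0, 0, 30]]]}}

```text
time: 6.33
tool_pos: [0.5056, -0.0725, 0.0856]
tcp_rot: [3.062, 0.697, 0.006]
wrist_force: [0.3, -0.5, -0.3]
width: 0.404
grip_force: 40.4
```

{"fn": "play_rows", "kwargs": {"moves": [[[0, 0, 0, 0, 0, 0, 30], [0, 0, 0, 0, 0, 0, 30], [0, 0, 0, 0, 0, 0, 30], [0, 0, 0, 0, 0, 0, 30], [0, 0, 0, 0, 0, 0, 30]]]}}

```text
time: 6.75
tool_pos: [0.5037, -0.0723, 0.0833]
tcp_rot: [-3.063, -0.697, -0.0]
wrist_force: [-0.5, -0.4, -0.6]
width: 0.397
grip_force: 40.4
```

```bash
python3 - <<'E'
from h import *
st()
E
```

```text
{'time': 6.75, 'tool_pos': [0.5037, -0.0723, 0.0833], 'tcp_rot': [-3.0632, -0.6973, -0.0001], 'wrist_force': [-0.5433, -0.4342, -0.5667], 'width': 0.3966, 'grip_force': 40.3975, 'q': [-0.1915, 0.0948, 2.0967, 0.0, 0.95, 0.9317]}
```

Still about 6 mm above the turntable, so I'll lower gently until contact.

{"fn": "play_rows", "kwargs": {"moves": [[[0, 0, 0, 0, 0, 0.02, 30], [0, 0, 0, 0, 0, 0.02, 30], [0, 0, 0, 0, 0, 0.01, 30], [0, 0, 0, 0, 0, 0, 30], [0, 0, 0, 0, 0, 0, 30]]]}}

```text
time: 7.17
tool_pos: [0.5038, -0.0721, 0.0783]
tcp_rot: [-3.063, -0.698, 0.0]
wrist_force: [-1.1, 0.2, 1.5]
width: 0.4
grip_force: 40.6
```

{"fn": "play_rows", "kwargs": {"moves": [[[0, 0, 0, 0, 0, 0.01, 30], [0, 0, 0, 0, 0, 0.01, 30], [0, 0, 0, 0, 0, 0, 30], [0, 0, 0, 0, 0, 0, 30], [0, 0, 0, 0, 0, 0, 30]]]}}

```text
time: 7.58
tool_pos: [0.5043, -0.0719, 0.0782]
tcp_rot: [-3.063, -0.697, -0.001]
wrist_force: [-5.5, 3.1, 12.9]
width: 0.401
grip_force: 41.6
```

{"fn": "play_rows", "kwargs": {"moves": [[[0, 0, 0, 0, 0, -0.02, 30], [0, 0, 0, 0, 0, 0, 30], [0, 0, 0, 0, 0, 0, 45], [0, 0, 0, 0, 0, 0, 55], [0, 0, 0, 0, 0, 0, 62]]]}}

```text
time: 8.0
tool_pos: [0.5035, -0.0722, 0.0779]
tcp_rot: [-3.063, -0.697, 0.001]
wrist_force: [0.5, -0.5, 0.3]
width: 0.724
grip_force: 0.0
```

{"fn": "play_rows", "kwargs": {"moves": [[[0, 0, 0, 0, 0, 0, 62], [0, 0, 0, 0, 0, 0, 62], [0, 0, 0, 0, 0, -0.1, 62], [0, 0, 0, 0, 0, -0.3, 62], [0, 0, 0, 0, 0, -0.4, 62]]]}}

```text
time: 8.42
tool_pos: [0.5005, -0.0716, 0.156]
tcp_rot: [-3.06, -0.697, 0.012]
wrist_force: [1.2, -0.9, -0.5]
width: 0.726
grip_force: 0.0
```

{"fn": "play_rows", "kwargs": {"moves": [[[0, 0, 0, 0, 0, -0.4, 62], [0, 0, 0, 0, 0, -0.4, 62], [0, 0, 0, 0, 0, 0, 62], [0, 0, 0, 0, 0, 0, 62], [0, 0, 0, 0, 0, 0, 62]]]}}

```text
time: 8.83
tool_pos: [0.5037, -0.0722, 0.2389]
tcp_rot: [3.063, 0.697, 0.001]
wrist_force: [-0.4, 0.1, 0.1]
width: 0.724
grip_force: 0.0
```

```bash
python3 - <<'E'
from h import *
c=vision.read_camera("wrist"); cv2.imwrite("pics/w3.png",c["image"][...,::-1]); W=cloud(c).reshape(-1,3)
Q=W[(np.hypot(W[:,0]-.5035,W[:,1]+.072)<.05)&(W[:,2]>.09)&(W[:,2]<.13)]
print(len(Q),Q[:,2].max(),cv2.minEnclosingCircle((Q[:,:2]*1000).astype(np.float32)))
st(); p=bot.read_state()["tool_pos"]; plan([[.4355,-.2217,p[2]]])
E
```

```text
2019 0.11651876535448971 ((499.8750305175781, -70.90016174316406), 18.01679229736328)
{'time': 8.8833, 'tool_pos': [0.5029, -0.0721, 0.2375], 'tcp_rot': [-3.0625, -0.6973, 0.0023], 'wrist_force': [0.5153, -1.2523, -0.0492], 'width': 0.7264, 'grip_force': 0.0, 'q': [-0.1914, -0.0578, 1.9455, 0.0, 1.2555, 0.9316]}
[0.4355, -0.2217, np.float64(0.23746200683792856)] 5 rows of [-0.2511, 0.2114, 0.0001]
```

View pics/w3.png

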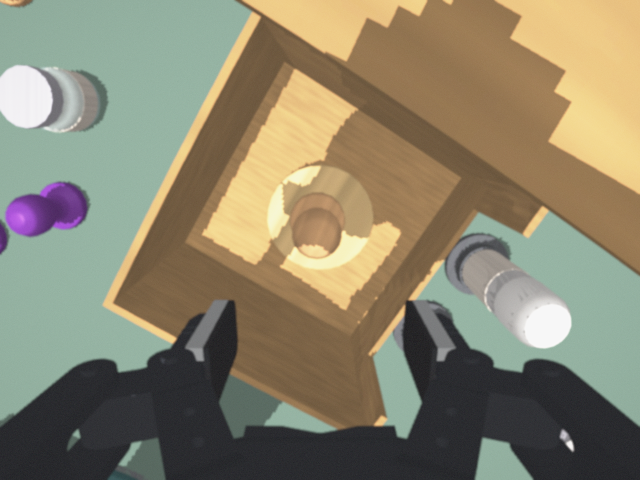

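The knob stands on the turntable at (320,225), about 3 mm off centre. Next is the nozzle.

{"fn": "play_rows", "kwargs": {"moves": [[[0, 0, 0, -0.251, 0.211, 0, 0], [0, 0, 0, -0.251, 0.211, 0, 0], [0, 0, 0, -0.251, 0.211, 0, 0], [0, 0, 0, -0.251, 0.211, 0, 0], [0, 0, 0, -0.251, 0.211, 0, 0]]]}}

```text
time: 9.3
tool_pos: [0.4342, -0.222, 0.2358]
tcp_rot: [-3.06, -0.698, 0.005]
wrist_force: [1.0, -0.9, -0.3]
width: 0.013
grip_force: 0.0
```

{"fn": "play_rows", "kwargs": {"moves": [[[0, 0, 0, 0, 0, 0.2, 0], [0, 0, 0, 0, 0, 0.2, 0], [0, 0, 0, 0, 0, 0.2, 0], [0, 0, 0, 0, 0, 0.2, 0], [0, 0, 0, 0, 0, 0, 0]]]}}

```text
time: 9.72
tool_pos: [0.4316, -0.2193, 0.1517]
tcp_rot: [-3.055, -0.695, 0.014]
wrist_force: [0.1, 0.7, -0.7]
width: -0.001
grip_force: 0.0
```

{"fn": "play_rows", "kwargs": {"moves": [[[0, 0, 0, 0, 0, 0, 0], [0, 0, 0, 0, 0, 0, 0], [0, 0, 0, 0, 0, 0, 0], [0, 0, 0, 0, 0, 0, 0], [0, 0, 0, 0, 0, 0, 0]]]}}

```text
time: 10.13
tool_pos: [0.4371, -0.222, 0.1596]
tcp_rot: [3.062, 0.698, 0.003]
wrist_force: [0.7, 0.3, -0.1]
width: -0.0
grip_force: 0.0
```

```bash
python3 - <<'E'
from h import *
st(); plan([[.4355,-.2217,.14]])
c=vision.read_camera("wrist"); cv2.imwrite("pics/w4.png",c["image"][...,::-1]); W=cloud(c).reshape(-1,3)
Q=W[(np.hypot(W[:,0]-.4355,W[:,1]+.2217)<.02)&(W[:,2]>.12)&(W[:,2]<.142)]
if len(Q): print(len(Q),Q.max(0),cv2.minEnclosingCircle((Q[:,:2]*1000).astype(np.float32)))
E
```

```text
{'time': 10.1333, 'tool_pos': [0.4371, -0.222, 0.1596], 'tcp_rot': [3.0616, 0.6976, 0.0026], 'wrist_force': [0.7184, 0.3398, -0.125], 'width': -0.0004, 'grip_force': 0.0, 'q': [-0.5207, -0.0313, 2.0694, 0.0, 1.1013, 0.602]}
[0.4355, -0.2217, 0.14] 1 rows of [-0.0134, -0.0098, 0.1955]
1085 [ 0.44473656 -0.21128769  0.13651192] ((434.6037292480469, -221.94949340820312), 11.113371849060059)
```

View pics/w4.png

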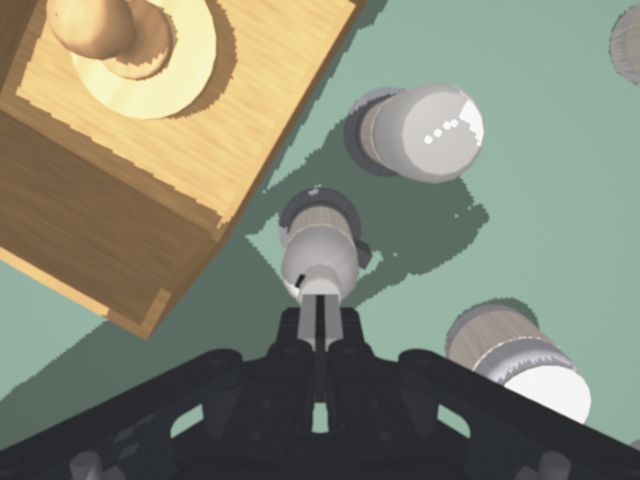

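The shut fingertips line up over the white nozzle at (320,280). Press down.

{"fn": "play_rows", "kwargs": {"moves": [[[0, 0, 0, -0.02, -0.01, 0.1, 0], [0, 0, 0, 0, 0, 0.08, 0], [0, 0, 0, 0, 0, 0.04, 0], [0, 0, 0, 0, 0, 0, 0], [0, 0, 0, 0, 0, 0, 0]]]}}

```text
time: 10.6
tool_pos: [0.4335, -0.2213, 0.1356]
tcp_rot: [-3.062, -0.697, 0.002]
wrist_force: [-0.1, -0.8, -0.3]
width: -0.0
grip_force: 0.0
```

{"fn": "play_rows", "kwargs": {"moves": [[[0, 0, 0, 0, 0, 0.03, 0], [0, 0, 0, 0, 0, 0.02, 0], [0, 0, 0, 0, 0, 0.01, 0], [0, 0, 0, 0, 0, 0, 0], [0, 0, 0, 0, 0, 0, 0]]]}}

```text
time: 11.02
tool_pos: [0.4343, -0.2217, 0.1309]
tcp_rot: [3.063, 0.698, 0.001]
wrist_force: [-2.4, 1.4, 5.8]
width: -0.004
grip_force: 2.7
```

{"fn": "play_rows", "kwargs": {"moves": [[[0, 0, 0, 0, 0, 0.02, 0], [0, 0, 0, 0, 0, 0.01, 0], [0, 0, 0, 0, 0, 0, 0], [0, 0, 0, 0, 0, 0, 0], [0, 0, 0, 0, 0, 0, 0]]]}}

```text
time: 11.43
tool_pos: [0.4343, -0.2218, 0.129]
tcp_rot: [3.063, 0.698, 0.001]
wrist_force: [-4.3, 2.7, 11.2]
width: -0.001
grip_force: 5.7
```

{"fn": "play_rows", "kwargs": {"moves": [[[0, 0, 0, 0, 0, -0.1, 0], [0, 0, 0, 0, 0, -0.2, 0], [0, 0, 0, 0, 0, -0.4, 0], [0, 0, 0, 0, 0, -0.4, 0], [0, 0, 0, 0, 0, -0.4, 0]]]}}

```text
time: 11.85
tool_pos: [0.4335, -0.2213, 0.2783]
tcp_rot: [-3.062, -0.697, 0.001]
wrist_force: [1.1, -0.9, 0.9]
width: 0.001
grip_force: 0.0
```

{"fn": "play_rows", "kwargs": {"moves": [[[0, 0, 0, 0, 0, -0.4, 0], [0, 0, 0, 0, 0, -0.4, 0], [0, 0, 0, 0, 0, -0.4, 0], [0, 0, 0, 0, 0, -0.1, 0], [0, 0, 0, 0, 0, 0, 0]]]}}

```text
time: 12.27
tool_pos: [0.4357, -0.2225, 0.4124]
tcp_rot: [3.057, 0.696, 0.011]
wrist_force: [0.1, -0.0, -0.4]
width: 0.003
grip_force: 0.0
```

```bash
python3 - <<'E'
from h import *
st(); plan([[.665,-.09,.41],[.665,-.09,.30]])
c=vision.read_camera("top"); W=cloud(c)
P=W[170:200,315:435].reshape(-1,3); P=P[(P[:,2]>.33)&(P[:,2]<.37)]; print("flap top",np.nanmean(P,0),len(P))
P=W[255:282,420:448].reshape(-1,3); P=P[(P[:,2]>.12)&(P[:,2]<.14)]; print("noz",np.median(P,0) if len(P) else None)
E
```

```text
{'time': 12.2667, 'tool_pos': [0.4357, -0.2225, 0.4124], 'tcp_rot': [3.057, 0.6962, 0.0106], 'wrist_force': [0.0802, -0.0155, -0.3662], 'width': 0.0026, 'grip_force': 0.0, 'q': [-0.5231, -0.1585, 1.722, 0.0, 1.5688, 0.5998]}
[0.665, -0.09, 0.41] 7 rows of [0.3772, -0.0288, 0.0052]
[0.665, -0.09, 0.3] 3 rows of [-0.0019, -0.0028, 0.3667]
flap top [ 0.58254852 -0.08056889  0.3472732 ] 984
noz [ 0.43622272 -0.22100413  0.13465173]
```

{"fn": "play_rows", "kwargs": {"moves": [[[0, 0, 0, 0.377, -0.029, 0, 0], [0, 0, 0, 0.377, -0.029, 0, 0], [0, 0, 0, 0.377, -0.029, 0, 0], [0, 0, 0, 0.377, -0.029, 0, 0], [0, 0, 0, 0.377, -0.029, 0, 0]]]}}

```text
time: 12.73
tool_pos: [0.598, -0.1256, 0.4035]
tcp_rot: [-3.061, -0.697, 0.007]
wrist_force: [0.5, -1.3, 0.6]
width: 0.001
grip_force: 0.0
```

{"fn": "play_rows", "kwargs": {"moves": [[[0, 0, 0, 0.377, -0.029, 0, 0], [0, 0, 0, 0.377, -0.029, 0, 0], [0, 0, 0, 0, 0, 0, 0], [0, 0, 0, 0, 0, 0, 0], [0, 0, 0, 0, 0, 0, 0]]]}}

```text
time: 13.15
tool_pos: [0.6622, -0.089, 0.404]
tcp_rot: [-3.061, -0.698, 0.008]
wrist_force: [-0.6, 0.2, -0.6]
width: 0.001
grip_force: 0.0
```

{"fn": "play_rows", "kwargs": {"moves": [[[0, 0, 0, 0, 0, 0.25, 0], [0, 0, 0, 0, 0, 0.25, 0], [0, 0, 0, 0, 0, 0.25, 0], [0, 0, 0, 0, 0, 0.25, 0], [0, 0, 0, 0, 0, 0, 0]]]}}

```text
time: 13.57
tool_pos: [0.6584, -0.0897, 0.3004]
tcp_rot: [-3.06, -0.694, 0.016]
wrist_force: [-0.8, 0.1, -1.9]
width: -0.004
grip_force: 0.0
```

```bash
python3 - <<'E'
from h import *
[vision.read_camera("top") for i in range(4)]
st()
H=np.array([.601,-.0835,.1525]); f=np.array([-.9945,.105,0]); z=np.array([0,0,1])
def pt(phi,r,t): return np.round(H+f*(r*np.cos(phi)-t*np.sin(phi))+z*(r*np.sin(phi)+t*np.cos(phi)),4).tolist()
plan([pt(p,.15+.03*(1.3-p)/1.3 ,.012) for p in (1.4,1.2,1.0,.8,.6,.4,.2,0.05)],step=.2)
c=vision.read_camera("side"); cv2.imwrite("pics/s5.png",c["image"][...,::-1])
E
```

```text
{'time': 13.7667, 'tool_pos': [0.6634, -0.0898, 0.3098], 'tcp_rot': [3.0622, 0.6959, 0.0046], 'wrist_force': [0.8456, 0.018, 0.1909], 'width': -0.003, 'grip_force': 0.0, 'q': [-0.1717, 0.2158, 1.5201, -0.0001, 1.4025, 0.9522]}
[0.5878, -0.0821, 0.3001] 4 rows of [-0.1622, -0.0992, 0.0236]
[0.5572, -0.0789, 0.2988] 2 rows of [-0.1311, -0.0806, 0.006]
[0.5267, -0.0757, 0.291] 2 rows of [-0.1307, -0.0804, 0.0385]
[0.4976, -0.0726, 0.2767] 2 rows of [-0.1247, -0.077, 0.071]
[0.4714, -0.0698, 0.2562] 2 rows of [-0.1123, -0.0694, 0.1021]
[0.4492, -0.0675, 0.2301] 2 rows of [-0.0955, -0.0586, 0.1301]
[0.4324, -0.0657, 0.1991] 2 rows of [-0.0723, -0.0447, 0.1547]
[0.424, -0.0648, 0.1734] 2 rows of [-0.0363, -0.0225, 0.1284]
```

View pics/s5.png

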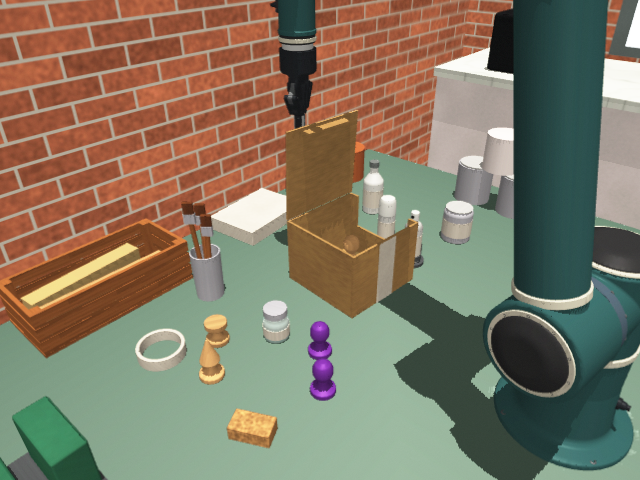

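The gripper is behind the flap at (298,110) and the knob is visible inside the carton. I'll push the flap over now.

{"fn": "play_rows", "kwargs": {"moves": [[[0, 0, 0, -0.16, -0.1, 0.024, 0], [0, 0, 0, -0.16, -0.1, 0.024, 0], [0, 0, 0, -0.16, -0.1, 0.024, 0], [0, 0, 0, -0.16, -0.1, 0.024, 0], [0, 0, 0, -0.13, -0.08, 0.006, 0]]]}}

```text
time: 14.23
tool_pos: [0.5728, -0.0793, 0.2994]
tcp_rot: [3.062, 0.697, 0.005]
wrist_force: [-0.5, -0.2, 0.6]
width: 0.005
grip_force: 0.0
```

{"fn": "play_rows", "kwargs": {"moves": [[[0, 0, 0, -0.13, -0.08, 0.006, 0], [0, 0, 0, -0.13, -0.08, 0.04, 0], [0, 0, 0, -0.13, -0.08, 0.04, 0], [0, 0, 0, 0, 0, 0, 0], [0, 0, 0, 0, 0, 0, 0]]]}}

```text
time: 14.65
tool_pos: [0.528, -0.0745, 0.2906]
tcp_rot: [3.062, 0.697, 0.006]
wrist_force: [0.6, -0.6, -0.2]
width: -0.002
grip_force: 0.0
```

```bash
python3 - <<'E'
from h import *
c=vision.read_camera("side"); cv2.imwrite("pics/s6.png",c["image"][...,::-1]); st()
plan([[.4976,-.0726,.2767],[.4492,-.0675,.2301],[.4324,-.0657,.1991],[.424,-.0648,.1734]],step=.2)
E
```

```text
{'time': 14.7, 'tool_pos': [0.5285, -0.0746, 0.2905], 'tcp_rot': [3.0618, 0.6971, 0.0055], 'wrist_force': [0.068, -0.5901, 0.5274], 'width': -0.0003, 'grip_force': 0.0, 'q': [-0.1869, -0.0397, 1.831, 0.0001, 1.3464, 0.9361]}
[0.4976, -0.0726, 0.2767] 2 rows of [-0.1353, -0.0762, 0.0683]
[0.4492, -0.0675, 0.2301] 4 rows of [-0.1039, -0.0641, 0.116]
[0.4324, -0.0657, 0.1991] 2 rows of [-0.0723, -0.0448, 0.1547]
[0.424, -0.0648, 0.1734] 2 rows of [-0.0363, -0.0225, 0.1283]
```

View pics/s6.png

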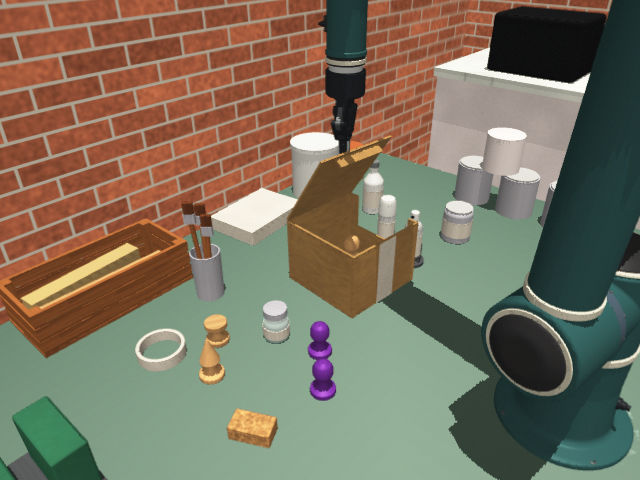

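The flap is following the fingers and stands at roughly 1 rad, with its edge near (385,142). I'll keep going along the arc.

{"fn": "play_rows", "kwargs": {"moves": [[[0, 0, 0, -0.135, -0.076, 0.068, 0], [0, 0, 0, -0.135, -0.076, 0.068, 0], [0, 0, 0, -0.104, -0.064, 0.116, 0], [0, 0, 0, -0.104, -0.064, 0.116, 0], [0, 0, 0, -0.104, -0.064, 0.116, 0]]]}}

```text
time: 15.12
tool_pos: [0.4613, -0.0688, 0.2409]
tcp_rot: [3.062, 0.697, 0.004]
wrist_force: [0.7, -1.1, 0.4]
width: 0.001
grip_force: 0.1
```

{"fn": "play_rows", "kwargs": {"moves": [[[0, 0, 0, -0.104, -0.064, 0.116, 0], [0, 0, 0, -0.072, -0.045, 0.155, 0], [0, 0, 0, -0.072, -0.045, 0.155, 0], [0, 0, 0, -0.036, -0.022, 0.128, 0], [0, 0, 0, -0.036, -0.022, 0.128, 0]]]}}

```text
time: 15.53
tool_pos: [0.4237, -0.0648, 0.172]
tcp_rot: [3.062, 0.697, 0.003]
wrist_force: [0.3, 0.7, -0.1]
width: -0.0
grip_force: 0.1
```

{"fn": "play_rows", "kwargs": {"moves": [[[0, 0, 0, 0, 0, 0.06, 0], [0, 0, 0, 0, 0, 0.05, 0], [0, 0, 0, 0, 0, 0.03, 0], [0, 0, 0, 0, 0, 0, 0], [0, 0, 0, 0, 0, 0, 0]]]}}

```text
time: 15.95
tool_pos: [0.4234, -0.0647, 0.1584]
tcp_rot: [3.063, 0.698, 0.001]
wrist_force: [-0.3, -0.2, 0.0]
width: 0.002
grip_force: 0.0
```

{"fn": "play_rows", "kwargs": {"moves": [[[0, 0, 0, 0, 0, 0.02, 0], [0, 0, 0, 0, 0, 0.02, 0], [0, 0, 0, 0, 0, 0.02, 0], [0, 0, 0, 0, 0, 0, 0], [0, 0, 0, 0, 0, 0, 0]]]}}

```text
time: 16.37
tool_pos: [0.4236, -0.0648, 0.1547]
tcp_rot: [3.062, 0.697, 0.003]
wrist_force: [-5.1, 1.8, 15.1]
width: 0.002
grip_force: 7.4
```

Firm contact at z = 0.1547 with 15 N, so the flap is seated on the rim. I'll back off and check.

{"fn": "play_rows", "kwargs": {"moves": [[[0, 0, 0, 0, 0, -0.1, 0], [0, 0, 0, 0, 0, -0.4, 0], [0, 0, 0, 0, 0, -0.4, 0], [0, 0, 0, 0, 0, -0.4, 0], [0, 0, 0, 0, 0, -0.2, 0]]]}}

```text
time: 16.78
tool_pos: [0.4246, -0.065, 0.3078]
tcp_rot: [3.06, 0.697, 0.011]
wrist_force: [1.1, -0.3, 1.3]
width: 0.001
grip_force: 0.0
```

{"fn": "play_rows", "kwargs": {"moves": [[[0, 0, 0, 0, 0, 0, 0], [0, 0, 0, 0, 0, 0, 0], [0, 0, 0, 0, 0, 0, 0], [0, 0, 0, 0, 0, 0, 0], [0, 0, 0, 0, 0, 0, 0]]]}}

```text
time: 17.2
tool_pos: [0.4216, -0.0643, 0.2999]
tcp_rot: [-3.062, -0.697, 0.005]
wrist_force: [0.5, 0.5, 0.2]
width: 0.003
grip_force: 0.0
```

```bash
python3 - <<'E'
from h import *
np.set_printoptions(precision=4,suppress=True)
c=vision.read_camera("side"); cv2.imwrite("pics/s7.png",c["image"][...,::-1]); st()
W=np.vstack([cloud(c).reshape(-1,3),cloud(vision.read_camera("top")).reshape(-1,3),cloud(vision.read_camera("wrist")).reshape(-1,3)])
d=W[:,:2]-[.5015,-.073]; a=d@[.9945,-.105]; b=d@[.105,.9945]
for lo in np.arange(-.09,.09,.03):
    m=(a>lo)&(a<lo+.03)&(abs(b)<.08)&(W[:,2]>.1)&(W[:,2]<.2); print(round(lo,2),m.sum(),np.median(W[m,2]))
E
```

```text
{'time': 17.25, 'tool_pos': [0.4217, -0.0644, 0.3001], 'tcp_rot': [-3.0618, -0.6972, 0.0047], 'wrist_force': [0.2077, 0.602, -0.0851], 'width': 0.0002, 'grip_force': 0.0, 'q': [-0.2099, -0.2576, 2.0019, -0.0, 1.4006, 0.9131]}
-0.09 9495 0.15459081887582873
-0.06 10094 0.15457333481983326
-0.03 11440 0.15462439190962554
0.0 12167 0.1545983329780085
0.03 12369 0.15462240484724046
0.06 9607 0.15483160029679677
```

View pics/s7.png

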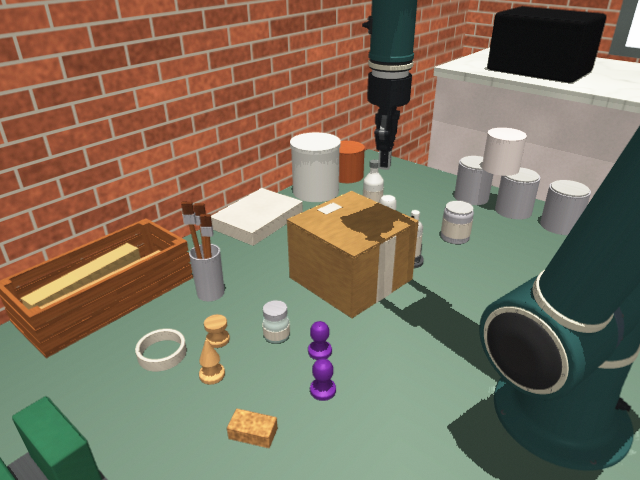

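The flap lies flat on the carton at (352,225), level to under 1 mm, and the arm is clear of everything.

```bash
python3 -c "
from h import *
print(bot.finish_job())"
```

```text
the job is handed in; nothing more can be done
None
```

I handed the job in at about 17 s: the knob was set about 3 mm off the turntable's middle, the nozzle was pressed fully and sprang back, and the flap is shut flat; no verdict came back.

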